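Set the stirrer's speed selector to five and start it

TASK

Turn the magnetic stirrer's speed selector clockwise, click by click, to setting five (five clicks up from the off position at the red mark) without going past five, by gently pushing its bar round with a fingertip; do not pinch or grip it. Once it rests at five, press the green start button down with a fingertip until it bottoms, then let go. Do not press the button before the selector is at five, and leave the beaker, stopper and bottles where they stand.

Things in the scene. Friction and masses are not known exactly. Their poses are not given: they have to be found in the camera images.
- stirrer: white magnetic stirrer, a low box 290 (x) x 190 (y) x 62 mm high, fixed to the bench; origin at the centre of its underside. Its own -x end (the control end, facing the robot, turned up to 0.35 rad) has a level grey deck, 62 mm high, with the selector and the green button; a white plate (120 mm across, top 72 mm high) lies at own x = +75 mm with the beaker on it
- speed (a joint): selector angle in rad, growing clockwise from above. Clicks every 0.5236 (30 deg), settings 0 (off) to 7: setting five reads 2.618. It starts in 0, 1 or 2. Between clicks it snaps to the nearer one: a hump takes about 0.1 N m, then the bar jumps ahead of the finger. At 0 the pointer is 105 deg counter-clockwise (from above) of the stirrer's own +x; at five, 45 deg clockwise of it
- selector_axis (a point): point on the black selector's vertical axis, 20 mm above the deck; in the stirrer's frame x -85, y +30, z 82 mm. A round skirt 60 mm across, 7 mm high, carries a straight bar 80 mm long, 12 mm thick, 7 to 33 mm above the deck, centred on the axis (round boss 28 mm across in the middle). White ticks on the deck mark the settings clockwise from the red tick (off)
- pointer_end (a point): end of the bar that has the white pointer line, 40 mm from the axis, at mid-height of the bar (20 mm above the deck)
- plain_end (a point): the opposite, plain black end of the bar, 40 mm from the axis, at the same height
- selector: the whole black selector (skirt and bar) as one part; origin on the axis at the foot of the selector (1 mm above the deck), own x along the bar to the pointer end, z up. Pushing it takes under 10 N; more than 25 N of finger force on it counts as pinching.
- start_button (a joint): travel of the green start button in m: 0 up, 0.006 fully down; spring-loaded, about 4 N fully down, and comes up again by itself
- start_button_top (a point): centre of the green button's top face; the button is 26 mm across, moves straight down 6 mm, and stands in a black housing on the deck, 94 mm to the right (own -y) of the selector's axis
- beaker: small glass beaker, 54 mm across, 70 mm tall, loose on the stirrer's plate; origin at the centre of its underside
- stopper: red-brown rubber stopper, 32 mm across, 28 mm tall, loose on the bench to the right of the stirrer; origin at the centre of its underside
- amber_bottle: amber glass bottle, 82 mm across, 154 mm tall, loose on the bench at the far left; origin at the centre of its underside
- weighing_bottle: small clear weighing bottle, 34 mm across, 40 mm tall, loose on the bench at the far right; origin at the centre of its underside

How it is judged:
On the way, in this order (a step that is already met when the one before it is completed fails the run):
1. the selector rests at setting five, the button not yet pressed (value of joint speed between 2.498 and 2.738 rad and velocity of joint speed between -0.1 and 0.1 rad/s and value of joint start_button below 0.0015 m), for 0.3 s.
2. the start button is pressed down (value of joint speed between 2.498 and 2.738 rad and value of joint start_button above 0.0045 m), for 0.1 s.
At the end, for the whole second after the job is handed in: the selector rests at setting five (2.618 rad, within 0.12 rad) and the start button, pressed at least 4.5 mm after that, has come up again (value of joint speed between 2.498 and 2.738 rad and value of joint start_button below 0.0015 m); the robot touches nothing.
It fails at once if the selector is turned past setting five (value of joint speed above 2.878 rad).
It fails at once if the button is pressed while the selector is not at five (value of joint start_button above 0.003 m and not (value of joint speed between 2.418 and 2.818 rad)).
It fails at once if the selector is pinched or pushed hard (over 25 N) (contact force between the fingers and selector above 25 N).
It fails at once if the beaker is moved or lifted (over 10 mm) (distance of beaker from where it was at the start of the episode above 0.01 m).
It fails at once if the stopper or a bottle is moved or lifted (over 10 mm) (distance of any of stopper, amber_bottle, weighing_bottle from where it was at the start of the episode above 0.01 m).
It also fails if it takes over 64 s, if anything falls off the work surface, if the arm or the gripper's body presses on something with over 40 N, if the wrist force passes 120 N, or if a joint passes its speed limit or range.

ROBOT

A 6-joint arm with a two-finger parallel gripper is mounted at the origin on a cart in front of the work surface, level with it; the furniture and walls round the work are solid. World frame = base frame: x ahead of the robot, y to its left, z up, the work surface at z = 0. Lengths are in m, angles in rad, forces in N, time in s.
With the tool pointing down it reaches from about 0.3 to 0.825 m from the base axis. Payload 5.4 kg.
Tool frame: the origin (TCP) lies at the very end of the fingers, on their centre line; the grasp point (between the pads) lies 19 mm behind it; z points along the fingers, x is the direction in which the jaws open and shut, and the axes are right-handed (so a half turn about z gives the same grasp; the last joint's range is limited). The gripper opens to 92 mm and grips with 3 to 60 N. Pads are 20 mm wide; open, the fingers measure 128 mm over their backs; the gripper's body (75 mm by 189 mm) begins 69 mm behind the grasp point.
Start: joints at [-1.426, 0.158, 1.597, -0, 1.386, -0.21], TCP at [0.2, -0.539, 0.215] pointing down, gripper open.
Joint ranges: [-2.91, 2.91], [-0.94, 2.29], [0.18, 2.7], [-1.29, 4.43], [0.17, 2.64], [-3, 3]. Speed limits (rad/s): [2.57, 2.57, 3.14, 3.14, 3.14, 3.14].

INTERFACE

Orientations are given as a rotation vector (axis times angle).
In Python, from workcell import bot gives the robot as it stands. Calls block until the motion is done:
- bot.goto(position, orientation): joint-space move of the TCP to a pose.
- bot.line_to(position, rot=None, max_speed=0.15): straight line of the TCP; rot=None keeps the orientation; max_speed is the mean speed in m/s.
- bot.set_joints(angles): joint-space move.
- bot.set_gripper(opening, newtons=None): opening from 0.0 (shut) to 1.0 (fully open); newtons is the grip in N (None keeps the last); returns when the fingers have stopped.
- bot.hold(seconds).
- bot.inverse_kinematics(position, orientation): joint angles nearest the present ones, or None.
- bot.read_camera(name): name is "scene" or "top" or "wrist"; returns a dict with "pixels" (400x640x3 uint8, blue, green, red), "fx", "fy", "cx", "cy" (pixels), "R" (3x3) and "t" (3): a world point X has camera coordinates R X + t. Camera axes: x right, y down, z forward; pixel columns grow to the right and rows downward; lengths in m; the calibration is good to about 2 mm. A picture is of the moment at which its call begins. There is no depth.
A pose or a line that the arm cannot do raises bot.MotionError and nothing moves.
- bot.job_done(): hands the job in, once; it reports no verdict.
Readings, each from a call of its own:
- bot.current_clock(): time.
- bot.current_joints(): joint angles.
- bot.current_joint_vel(): joint speeds.
- bot.current_effort(): joint torques, N m.
- bot.current_ee_pos(): TCP position.
- bot.current_tool_rot(): TCP orientation.
- bot.current_contact_force(): force on the tool from outside, world axes, zero at the start.
- bot.current_ft_torque(): the same for the moment, N m.
- bot.current_opening(): opening from 0.0 (shut) to 1.0 (fully open).
Only numpy, scipy, OpenCV 4.12 (cv2) and the standard library are available. Lean on these libraries where they do the work, as an engineer would, in place of code of your own. Each camera call takes 0.05 s, during which the arm holds its last target.

## Working session

There is one attempt and no reset: what is moved stays moved. The work goes in short steps, each a Python script; the robot and the scene stay as the last script left them, time stands still between calls to the robot, and variables do not carry over. Pictures are saved under pics/ and viewed, and the job is handed in when it is done.

```bash
ls; mkdir -p pics; python3 - <<'E'
from workcell import bot
import cv2,numpy as np
for n in ["scene","top","wrist"]:
    c=bot.read_camera(n); cv2.imwrite(f"pics/{n}0.png",c["pixels"])
    print(n,c["fx"],c["cx"],c["cy"],np.round(-np.array(c["R"]).T@np.array(c["t"]),3))
print(bot.current_clock(),bot.current_tool_rot(),bot.current_opening(), bot.current_contact_force())
E
```

```text
pics
scene 429.120056344549 324.05075866874375 194.44400467409312 [-0.223  0.535  1.021]
top 467.50713368578397 322.0768405490347 204.79392220120593 [ 0.379 -0.008  1.257]
wrist 280.47957898218795 317.9429745874874 199.5538152378701 [ 0.274 -0.51   0.384]
0.15 [-2.57776670e+00  1.79390910e+00  1.54318075e-03] 0.997820672348282 [0.51770128 0.26941745 0.61030235]
```

View pics/top0.png

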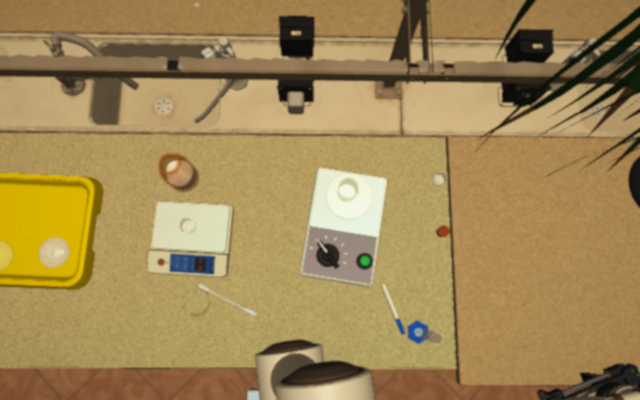

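View pics/scene0.png

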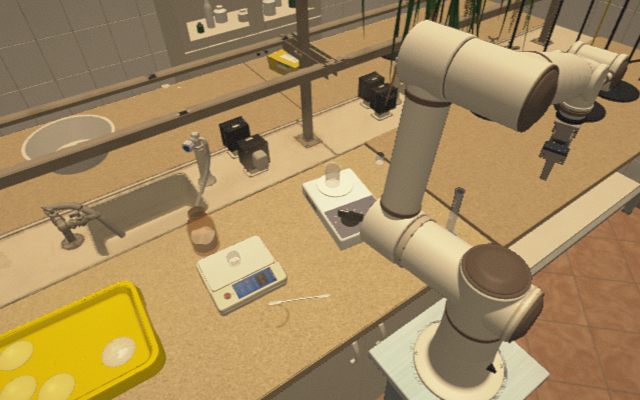

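```bash
cat > h.py <<'E'
import cv2,numpy as np
def ray(c,u,v,z):
    R=np.array(c["R"]);t=np.array(c["t"]).ravel();o=-R.T@t
    d=R.T@np.array([(u-c["cx"])/c["fx"],(v-c["cy"])/c["fy"],1.0]);return o+d*(z-o[2])/d[2]
def proj(c,X):
    p=np.array(c["R"])@np.array(X)+np.array(c["t"]).ravel();return np.array([c["fx"]*p[0]/p[2]+c["cx"],c["fy"]*p[1]/p[2]+c["cy"]])
E
python3 - <<'E'
from h import *
from workcell import bot
c=bot.read_camera("top"); im=c["pixels"]
cv2.imwrite("pics/topcrop.png",cv2.resize(im[155:300,285:400],None,fx=5,fy=4,interpolation=cv2.INTER_CUBIC)[:600] if 0 else cv2.resize(im[160:295,290:400],None,fx=4.4,fy=4.4,interpolation=cv2.INTER_CUBIC))
hsv=cv2.cvtColor(im,cv2.COLOR_BGR2HSV)
g=cv2.inRange(hsv,(50,120,60),(85,255,255)); g[:, :340]=0; g[:,400:]=0
n,l,s,ce=cv2.connectedComponentsWithStats(g)
for i in range(1,n):
  if s[i,4]>20: print("green",s[i],ce[i],ray(c,*ce[i],0.08))
# body: low saturation or gray vs bench
m=((hsv[...,1]<60)&(hsv[...,2]>60)).astype(np.uint8)*255
m[:150]=0;m[300:]=0;m[:,:280]=0;m[:,:][:,410:]=0
m=cv2.morphologyEx(m,cv2.MORPH_CLOSE,np.ones((15,15)))
m=cv2.morphologyEx(m,cv2.MORPH_OPEN,np.ones((7,7)))
cs,_=cv2.findContours(m,cv2.RETR_EXTERNAL,cv2.CHAIN_APPROX_NONE)
k=max(cs,key=cv2.contourArea);r=cv2.minAreaRect(k);print(r)
P=[ray(c,*p,0.062) for p in cv2.boxPoints(r)]
for p in P: print(p)
P=np.array(P);print(np.linalg.norm(P-np.roll(P,1,0),axis=1),P.mean(0))
cv2.imwrite("pics/mask.png",m)
E
```

```text
green [359 255  12  11 103] [364.73786408 260.2038835 ] [ 0.47489287 -0.13492547  0.08      ]
((344.613525390625, 226.2810821533203), (74.08222198486328, 108.80990600585938), 8.972626686096191)
[0.4399477  0.02884079 0.062     ]
[ 0.72232997 -0.01208499  0.062     ]
[ 0.69250631 -0.20579762  0.062     ]
[ 0.41209905 -0.15618432  0.062     ]
[0.18710916 0.28533255 0.19599499 0.28476256] [ 0.56672076 -0.08630654  0.062     ]
```

View pics/topcrop.png

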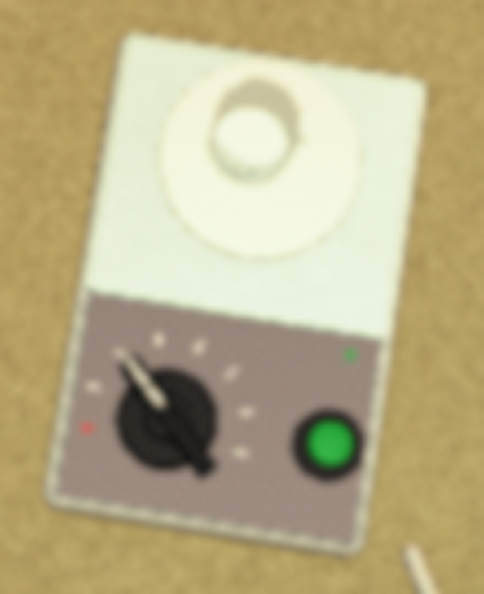

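```bash
cat >> h.py <<'E'
from scipy.spatial.transform import Rotation as Ro
def rv(th):  # tool x at world angle th(deg), z down
    a=np.radians(th);x=np.array([np.cos(a),np.sin(a),0]);z=np.array([0,0,-1.]);y=np.cross(z,x)
    return Ro.from_matrix(np.c_[x,y,z]).as_rotvec()
E
python3 - <<'E'
from h import *
from workcell import bot
ax=np.array([.5667,-.0863])+Ro.from_euler('z',-.155).as_matrix()[:2,:2]@[-.085,.03]; print("axis",ax)
for off in (0,180):
  for th in (236,216,186,156,126):
    a=np.radians(th);er=np.array([np.cos(a),np.sin(a)]);et=np.array([-er[1],er[0]])
    p=ax+.036*er+.016*et
    q=bot.inverse_kinematics([*p,.075],rv(th+off)); print(off,th,p,None if q is None else np.round(q,2))
bot.goto([.40,-.1,.27],rv(-70+0))
print(bot.current_ee_pos())
c=bot.read_camera("wrist");cv2.imwrite("pics/w1.png",c["pixels"])
E
```

```text
axis [ 0.48735042 -0.04353735]
0 236 [ 0.48048408 -0.08232978] [-0.42  0.09  1.96 -0.    1.08  1.75]
0 216 [ 0.46763038 -0.07764189] [-0.42  0.06  2.   -0.    1.08  2.09]
0 186 [ 0.45322009 -0.06321272] [-0.4   0.02  2.05 -0.    1.08  2.63]
0 156 [ 0.447955   -0.04351155] None
0 126 [ 0.45324588 -0.0238173 ] [-0.32  0.01  2.06 -0.    1.08 -2.52]
180 236 [ 0.48048408 -0.08232978] [-0.42  0.09  1.96 -0.    1.08 -1.4 ]
180 216 [ 0.46763038 -0.07764189] [-0.42  0.06  2.   -0.    1.08 -1.05]
180 186 [ 0.45322009 -0.06321272] [-0.4   0.02  2.05 -0.    1.08 -0.51]
180 156 [ 0.447955   -0.04351155] [-0.37 -0.    2.07 -0.    1.08  0.05]
180 126 [ 0.45324588 -0.0238173 ] [-0.32  0.01  2.06 -0.    1.08  0.62]
[ 0.39999788 -0.10066729  0.26992317]
```

View pics/w1.png

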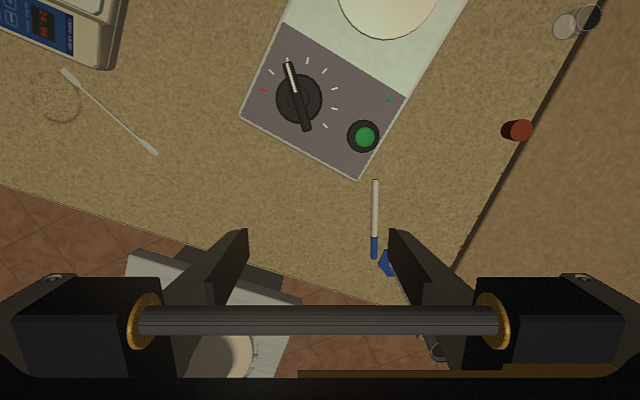

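```bash
python3 - <<'E'
from h import *
from workcell import bot
c=bot.read_camera("wrist"); im=c["pixels"];hsv=cv2.cvtColor(im,cv2.COLOR_BGR2HSV)
def comp(m,name,z,amin=100):
    n,l,s,ce=cv2.connectedComponentsWithStats(m)
    for i in range(1,n):
        if s[i,4]>amin: print(name,s[i],ce[i].round(1),ray(c,*ce[i],z).round(4))
    return l
roi=np.zeros(im.shape[:2],np.uint8);cv2.fillPoly(roi,[np.array([[244,115],[357,176],[400,97],[286,28]])],255)
g=cv2.inRange(hsv,(50,100,40),(85,255,255))&roi; comp(g,"green",.085)
for z in(.075,.08,.09): print(z,ray(c,*[364.5,136.5],z))
d=cv2.inRange(im,(0,0,0),(60,60,60))&roi
l=comp(d,"dark",.069)
# white outer rim corners: whole body front corners
b=cv2.inRange(hsv,(0,0,60),(179,255,255))
for uv in [(240,115),(357,180)]: print(uv,ray(c,*uv,.062))
# ticks
w=cv2.inRange(hsv,(0,0,150),(179,60,255))&roi; comp(w,"white",.062,3)
r=(cv2.inRange(hsv,(0,110,60),(8,255,255))|cv2.inRange(hsv,(172,110,60),(179,255,255)))&roi; comp(r,"red",.062,3)
cv2.imwrite("pics/w1c.png",cv2.resize(im[10:190,230:420],None,fx=3.3,fy=3.3,interpolation=cv2.INTER_CUBIC))
E
```

```text
green [354 127  21  20 336] [364.2 136.5] [ 0.4734 -0.1333  0.085 ]
0.075 [ 0.47346079 -0.1353398   0.075     ]
0.08 [ 0.47346974 -0.13447199  0.08      ]
0.09 [ 0.47348763 -0.13273636  0.09      ]
dark [ 275   61   48   71 1944] [298.5  98.8] [ 0.4879 -0.0413  0.069 ]
dark [347 120  33  33 514] [361.3 135.1] [ 0.4736 -0.1318  0.069 ]
(240, 115) [0.44378336 0.02400296 0.062     ]
(357, 180) [ 0.4158115  -0.15035797  0.062     ]
white [306  57   3   7  15] [307.  60.] [ 0.5343 -0.036   0.062 ]
white [286  58   3   4   8] [286.9  59.2] [ 0.5266 -0.0125  0.062 ]
white [286  63  11  29  76] [290.5  77.1] [ 0.5089 -0.0231  0.062 ]
white [269  69   5   6  10] [271.   71.5] [0.5068 0.0017 0.062 ]
white [322  68   5   6  11] [324.1  70.3] [ 0.5305 -0.0597  0.062 ]
white [331  87   7   3  12] [334.   88.1] [ 0.5155 -0.0786  0.062 ]
white [331 107   7   3  12] [334.  108.3] [ 0.4928 -0.0872  0.062 ]
white [323 123   5   5   9] [324.8 125.2] [ 0.4691 -0.0834  0.062 ]
red [259  89   8   3  15] [262.6  89.7] [0.483  0.0054 0.062 ]
```

View pics/w1c.png

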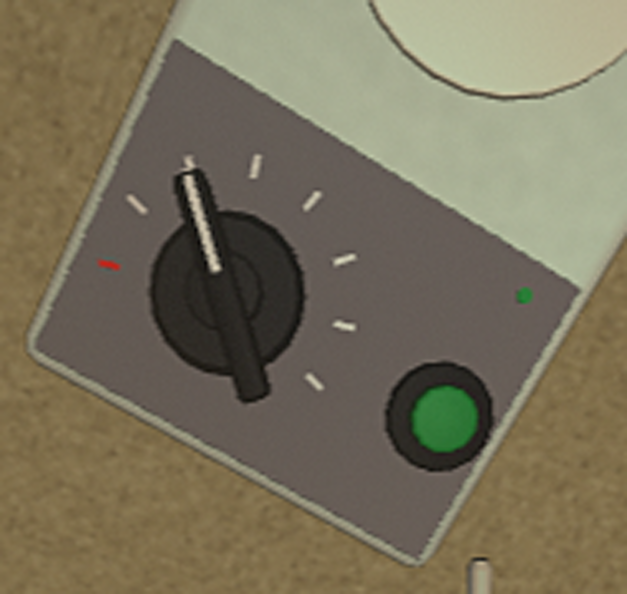

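```bash
python3 - <<'E'
from h import *
T=np.array([(.483,.0054),(.5068,.0017),(.5266,-.0125),(.5343,-.036),(.5305,-.0597),(.5155,-.0786),(.4928,-.0872),(.4691,-.0834)])
s=np.linalg.lstsq(np.c_[2*T,np.ones(8)],(T**2).sum(1),rcond=None)[0];c=s[:2];print(c,np.sqrt(s[2]+c@c),np.linalg.norm(T-c,axis=1).round(4))
a=np.degrees(np.unwrap(np.arctan2(*(T-c).T[::-1])));print((a-(105-30*np.arange(8))).round(1))
b=np.array([.4734,-.1335]);d=b-c;print("btn dist",np.linalg.norm(d),np.degrees(np.arctan2(d[1],d[0]))+90)
d=np.array([.4158,-.1504])-[.4438,.0240];print(np.linalg.norm(d),np.degrees(np.arctan2(*d[::-1]))+90)
E
```

```text
[ 0.48827298 -0.04073225] 0.04662710728158739 [0.0464 0.0463 0.0476 0.0463 0.0463 0.0466 0.0467 0.0468]
[-8.5 -8.6 -8.6 -9.1 -9.2 -9.3 -9.4 -9.2]
btn dist 0.09395243951050818 -9.108424286305649
0.17663340567401173 -9.12102599453199
```

```bash
cat >> h.py <<'E'
AX=np.array([.488,-.0412]);BT=np.array([.474,-.134])
def pose(th,r=.036,off=.016):
    a=np.radians(th);er=np.array([np.cos(a),np.sin(a)]);et=np.array([-er[1],er[0]])
    return AX+r*er+off*et, et
def force(bot,et,n=3):
    F=np.mean([bot.current_contact_force() for _ in range(n)],0); return F[:2]@et, F
E
python3 - <<'E'
from h import *
from workcell import bot
bot.set_gripper(0.0,20)
th=238;p,et=pose(th)
bot.goto([*p,.16],rv(th+180)); print(bot.current_clock(),bot.current_ee_pos(),bot.current_joints().round(2) if hasattr(bot.current_joints(),'round') else bot.current_joints())
print(force(bot,et))
bot.line_to([*p,.076],max_speed=.08)
print(bot.current_clock(),bot.current_ee_pos(),force(bot,et),bot.current_opening())
c=bot.read_camera("wrist");cv2.imwrite("pics/w2.png",c["pixels"])
c=bot.read_camera("top");cv2.imwrite("pics/t2.png",c["pixels"][160:295,290:400].repeat(4,0).repeat(4,1))
E
```

```text
5.2417 [ 0.48259121 -0.08030875  0.16022863] [-0.41 -0.02  1.89 -0.    1.27 -1.42]
(np.float64(0.17312258514610956), array([0.2083548 , 0.00674122, 0.65971741]))
6.4417 [ 0.48301714 -0.08042249  0.07660533] (np.float64(1.0478783703511305), array([ 1.08957198, -0.23375056,  0.15659432])) 0.006774586456136354
```

View pics/w2.png

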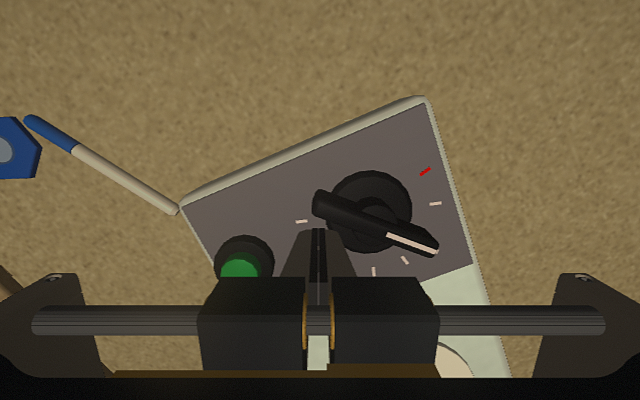

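View pics/t2.png

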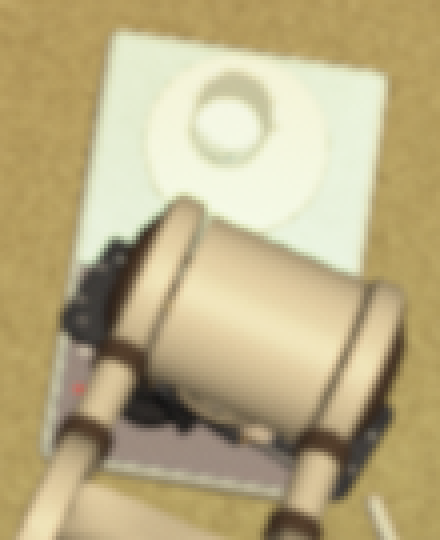

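```bash
cat >> h.py <<'E'
def push(bot,th0,th1,step=2.,fmax=12.):
    pk=0;log=[];th=th0
    while th>th1:
        th-=step;p,et=pose(th)
        bot.line_to([*p,.076],rv(th+180),max_speed=.03)
        f=-(bot.current_contact_force()[:2]@(-et)) # reaction acts along +et
        log.append((th,round(float(f),1)));pk=max(pk,f)
        if f>fmax: log.append("HARD");break
        if pk>2.5 and f<pk*.45: log.append("CLICK");break
    print(log,"t",bot.current_clock());return th
E
python3 - <<'E'
from h import *
from workcell import bot
th=push(bot,238,197)
c=bot.read_camera("wrist");cv2.imwrite("pics/w3.png",c["pixels"])
E
```

```text
[(236.0, -0.2), (234.0, -0.0), (232.0, -0.1), (230.0, -1.1), (228.0, 0.8), (226.0, 0.1), (224.0, 0.6), (222.0, -0.3), (220.0, -0.1), (218.0, -0.6), (216.0, 2.2), (214.0, 3.0), (212.0, 1.8), (210.0, 0.4), 'CLICK'] t 10.0417
```

View pics/w3.png

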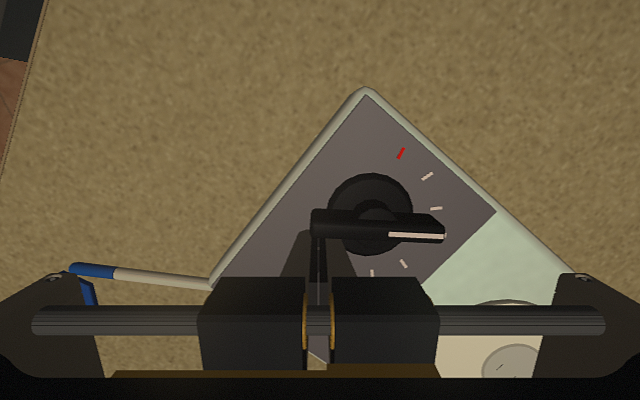

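```bash
sed -i 's/pk>2.5 and f<pk\*.45/False/' h.py; python3 - <<'E'
from h import *
from workcell import bot
th=push(bot,210,198)
c=bot.read_camera("wrist");cv2.imwrite("pics/w4.png",c["pixels"])
E
```

```text
[(208.0, 0.7), (206.0, -0.0), (204.0, 0.5), (202.0, -0.1), (200.0, -0.1), (198.0, 0.9)] t 11.5917
```

View pics/w4.png

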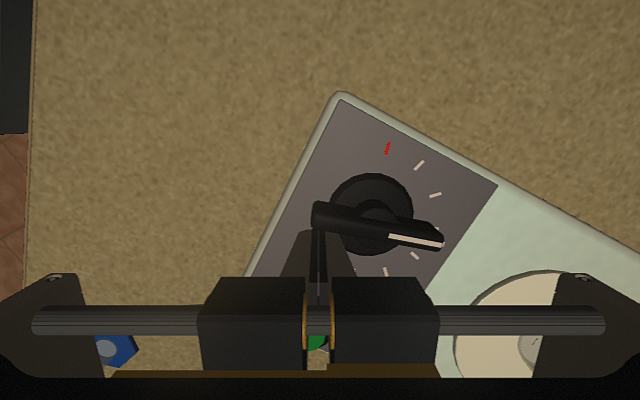

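```bash
cat >> h.py <<'E'
def setting(bot,name=None):
    c=bot.read_camera("wrist");im=c["pixels"];
    if name: cv2.imwrite(f"pics/{name}.png",im)
    hsv=cv2.cvtColor(im,cv2.COLOR_BGR2HSV)
    w=cv2.inRange(hsv,(0,0,140),(179,80,255));n,l,s,ce=cv2.connectedComponentsWithStats(w)
    best=None
    for i in range(1,n):
        if 30<s[i,4]<1500:
            ys,xs=np.nonzero(l==i);P=np.array([ray(c,u,v,.095)[:2] for u,v in zip(xs,ys)])
            m=P.mean(0)-AX;d=np.linalg.norm(m);C=np.linalg.eigvalsh(np.cov(P.T))
            L=np.sqrt(12*C[1])
            if .012<d<.036 and L>.015: best=np.degrees(np.arctan2(m[1],m[0]));print("ptr",m.round(4),round(L,4),"setting",round((105-9-best)%360/30,2))
    return best
E
python3 - <<'E'
from h import *
from workcell import bot
setting(bot)
E
```

```text
ptr [0.0225 0.0028] 0.0331 setting 2.96
```

```bash
python3 - <<'E'
from h import *
from workcell import bot
th=push(bot,198,186)
setting(bot)
for t in (182,178,174):
    th=push(bot,th,t); b=setting(bot)
    if b is not None and (96-b)/30>3.8: break
print(th)
setting(bot,"w5")
E
```

```text
[(196.0, 0.0), (194.0, -0.1), (192.0, 1.4), (190.0, -0.3), (188.0, 1.0), (186.0, 2.1)] t 13.1917
ptr [0.0218 0.0017] 0.0318 setting 3.05
[(184.0, 2.7), (182.0, 0.2)] t 13.7417
ptr [ 0.0223 -0.0004] 0.0317 setting 3.24
[(180.0, 0.9), (178.0, 0.1)] t 14.2917
ptr [ 0.022 -0.002] 0.0318 setting 3.37
[(176.0, -0.8), (174.0, -0.5)] t 14.8417
ptr [ 0.0218 -0.0036] 0.0316 setting 3.51
174.0
ptr [ 0.0219 -0.0036] 0.0316 setting 3.51
```

View pics/w5.png

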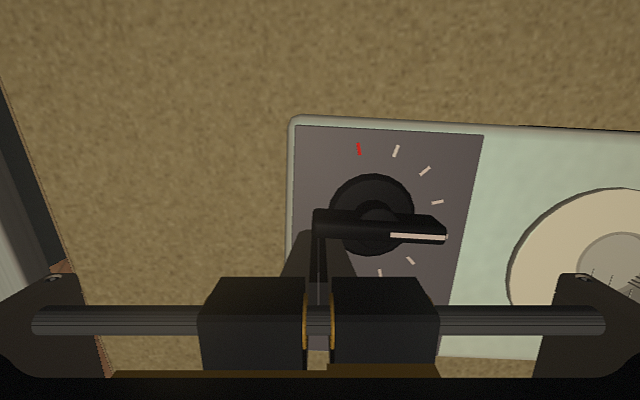

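```bash
python3 - <<'E'
from h import *
from workcell import bot
th=174
for t in (173,172,171,170,169,168,167,166):
    th=push(bot,th,t,1.); b=setting(bot)
    if b is not None and (96-b)/30>3.8: break
print(th)
E
```

```text
[(173.0, -0.0)] t 15.1917
ptr [ 0.0219 -0.0039] 0.0322 setting 3.54
[(172.0, -0.5)] t 15.4917
ptr [ 0.0213 -0.0054] 0.032 setting 3.67
[(171.0, 0.0)] t 15.7917
ptr [ 0.0208 -0.0088] 0.0333 setting 3.97
171.0
```

```bash
python3 - <<'E'
from h import *
from workcell import bot
th=171
th=push(bot,th,147); setting(bot)
for t in range(146,134,-1):
    th=push(bot,th,t,1.); b=setting(bot)
    if b is not None and (96-b)/30>4.75: break
print(th); setting(bot,"w6")
E
```

```text
[(169.0, 0.3), (167.0, 0.1), (165.0, -0.0), (163.0, -0.7), (161.0, 0.0), (159.0, 0.7), (157.0, 1.7), (155.0, 1.9), (153.0, 1.5), (151.0, 1.3), (149.0, -0.3), (147.0, 0.8)] t 18.8417
ptr [ 0.0177 -0.013 ] 0.0318 setting 4.41
[(146.0, 0.1)] t 19.1417
ptr [ 0.0178 -0.0134] 0.033 setting 4.43
[(145.0, 0.2)] t 19.4417
ptr [ 0.0176 -0.0137] 0.033 setting 4.46
[(144.0, 0.2)] t 19.7417
ptr [ 0.0173 -0.014 ] 0.033 setting 4.5
[(143.0, 0.7)] t 20.0417
ptr [ 0.0166 -0.014 ] 0.0319 setting 4.54
[(142.0, 0.1)] t 20.3417
ptr [ 0.0159 -0.0151] 0.0316 setting 4.65
[(141.0, 1.2)] t 20.6417
ptr [ 0.0133 -0.0179] 0.0333 setting 4.98
141.0
ptr [ 0.0132 -0.0179] 0.0333 setting 4.98
```

View pics/w6.png

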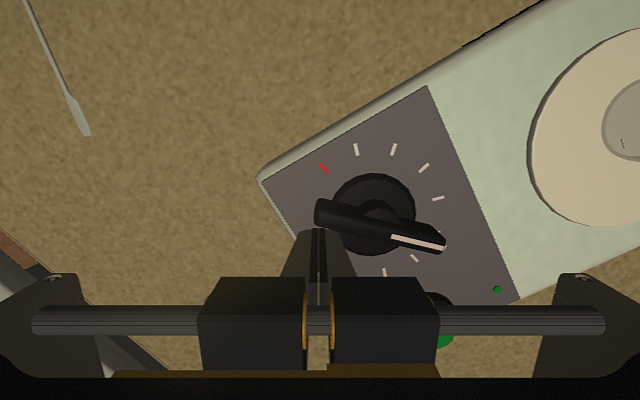

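```bash
python3 - <<'E'
from h import *
from workcell import bot
th=141
p,et=pose(th,off=.024); bot.line_to([*p,.076],max_speed=.05)
bot.line_to([*p,.15],max_speed=.1)
bot.goto([*BT,.15],rv(351)); setting(bot,"w7"); print(bot.current_ee_pos())
bot.line_to([*BT,.1],max_speed=.08)
F0=np.mean([bot.current_contact_force() for _ in range(5)],0);print(F0)
z=.1
while z>.066:
    z-=.001; bot.line_to([*BT,z],max_speed=.02)
    f=bot.current_contact_force()[2]-F0[2]; print(round(z,4),round(bot.current_ee_pos()[2],4),round(f,1),end=" | ")
    if f>9: break
bot.hold(.4); print(bot.current_contact_force(),bot.current_clock()); setting(bot,"w8")
E
```

```text
ptr [ 0.0134 -0.0177] 0.032 setting 4.96
[ 0.47349066 -0.13310943  0.14940712]
[-0.37083978 -0.37452479 -0.10309167]
0.099 0.0994 0.4 | 0.098 0.098 -0.7 | 0.097 0.0969 0.1 | 0.096 0.0959 0.1 | 0.095 0.0949 -0.0 | 0.094 0.0939 -0.4 | 0.093 0.0929 -0.3 | 0.092 0.0919 0.5 | 0.091 0.0909 0.2 | 0.09 0.0899 0.1 | 0.089 0.0889 -0.2 | 0.088 0.0879 0.2 | 0.087 0.0869 -0.1 | 0.086 0.0859 -0.0 | 0.085 0.0849 0.7 | 0.084 0.0842 1.0 | 0.083 0.0831 1.5 | 0.082 0.0821 2.6 | 0.081 0.0811 2.7 | 0.08 0.0801 3.2 | 0.079 0.0791 3.0 | 0.078 0.0783 4.2 | 0.077 0.0782 13.3 | [-2.39057085  1.80816737 12.75081332] 29.6167
ptr [ 0.013 -0.017] 0.032 setting 4.96
```

View pics/w8.png

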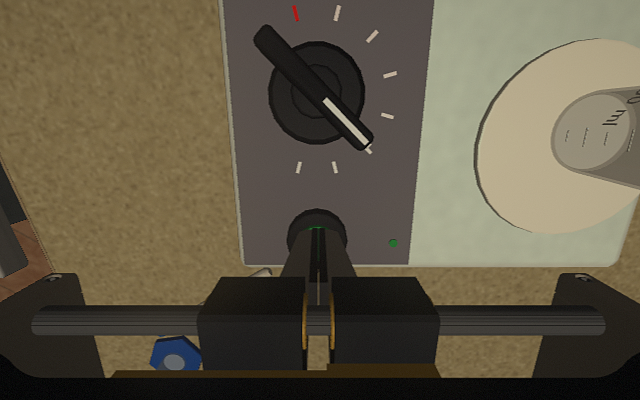

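```bash
python3 - <<'E'
from h import *
from workcell import bot
bot.line_to([*BT,.17],max_speed=.06)
bot.line_to([.42,-.16,.25],max_speed=.15)
bot.hold(.5); b=setting(bot,"w9"); print(bot.current_contact_force(),bot.current_clock())
c=bot.read_camera("wrist")
hsv=cv2.cvtColor(c["pixels"],cv2.COLOR_BGR2HSV);g=cv2.inRange(hsv,(50,100,40),(85,255,255))
n,l,s,ce=cv2.connectedComponentsWithStats(g)
for i in range(1,n):
    if s[i,4]>80: print(s[i],ray(c,*ce[i],.0845))
E
```

```text
ptr [ 0.0131 -0.0171] 0.0319 setting 4.95
[-0.10993159 -0.3691264   1.14579909] 32.7333
[348 148  22  21 361] [ 0.47286357 -0.13289913  0.0845    ]
```

View pics/w9.png

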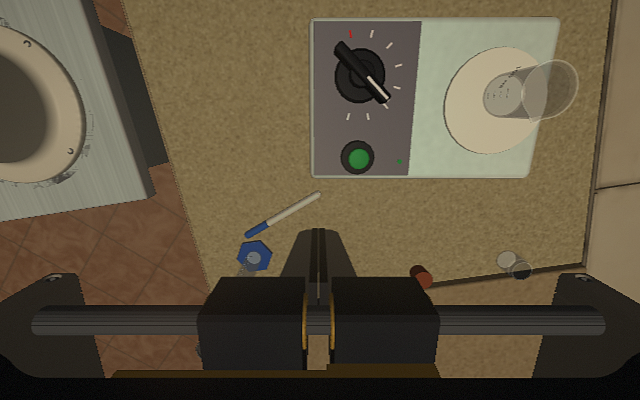

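The picture shows the pointer (378,90) covering tick five. Two ticks remain beyond it, at (368,116) and (348,116). The button (358,158) is up, the beaker is still on its plate, and the stopper and weighing bottle are standing. The arm is clear, so I'm handing in.

```bash
python3 - <<'E'
from workcell import bot
bot.job_done()
E
```

```text
the job is handed in; nothing more can be done
```

The selector is at setting five, the start button was then pressed to the bottom and released, and the job is handed in at about 33 s of the 64 s allowed.

- **Selector:** It started at setting 2. I pushed the plain end of the bar round with the closed fingertips, click by click, 2→3→4→5. The most sideways push I read was about 3 N. After the last click the wrist camera read 4.98, and after the button press it read 4.95, which is within the pointer measurement's error. The pointer covers the fifth tick, with only ticks six and seven beyond it.
- **Button:** Force began at a tip height of about 84.5 mm, rose to about 4 N, then hit a hard stop at 78.2 mm (13 N). That is about 6 mm of travel. I held it 0.4 s and lifted off.
- **Last checks:** The final picture shows the button up and the arm clear. The contact force read about 1 N, close to the sensor noise. The beaker, stopper and weighing bottle are in place by eye, but I did not measure their positions. The amber bottle was not in the last view, though the arm never went near it.
- **Disagreements:** The first click never showed a clean force drop at the hump, because force noise (about ±1 N) hid it. I counted that click from the wrist camera afterwards, and tracked the other two with it step by step. The top and wrist cameras differed by 1 to 3 mm on positions, which did not matter here.

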